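# Stack the polishing arbor

## Task

Load the upright polishing arbor: first the aluminium drive flange, turned so that its D-shaped bore drops over the flatted shaft (yellow stripe over yellow stripe), then the dark red wheel, the brass spacer and last the blue wheel. Each must go down the shaft and lie flat on the one before, all the way home. Leave the white borax tablet and the tan finger protector where they lie.

Things in the scene. Friction and masses are not known exactly. Their poses are not given: they have to be found in the camera images.
- seat (a point): Arbor stand, fixed: round dark foot (84 mm diameter, 18 mm high), aluminium shoulder (36 mm) with its top, the seat, 24 mm above the bench; steel shaft 44 mm high above it. Origin: shaft axis at the seat; z up the shaft. Shaft 16 mm diameter, with a flat 5 mm from the axis facing +x, as does a yellow stripe on the foot; its top 7 mm taper to 55 %.
- flange_center (a point): Drive flange, a loose aluminium disc, 50 mm diameter, 12 mm thick, 70 g. D-shaped through bore: 18.4 mm diameter, flat 6.2 mm from the axis on the +x side, where a yellow stripe runs from bore to rim on top. It goes down the shaft only with its +x along the stand's +x within about 10 degrees. Origin: its centre, half-way up; z is the bore axis, up.
- red_wheel_center (a point): Dark red rubber polishing wheel, 46 mm diameter, 12 mm thick, round through bore 19 mm, loose, about 35 g. Lies flat, origin at its centre, half-way up (6 mm above its underside); z is the bore axis, up.
- spacer_center (a point): Brass spacer ring, 32 mm diameter, 12 mm thick, round through bore 19 mm, loose, about 45 g. Lies flat, origin at its centre, half-way up (6 mm above its underside); z is the bore axis, up.
- blue_wheel_center (a point): Blue rubber polishing wheel, 46 mm diameter, 12 mm thick, round through bore 19 mm, loose, about 35 g. Lies flat, origin at its centre, half-way up (6 mm above its underside); z is the bore axis, up.
- borax_center (a point): White borax tablet, a plain disc without a hole, 43 mm diameter, 15 mm thick, loose; bystander, to be left alone. Origin at its centre.
- finger_cot_center (a point): Tan leather finger protector, a lying round-nosed tube 40 mm long (along its y), 20 mm wide and high, loose; bystander, to be left alone. Origin at its centre.
Things that resemble listed ones, but are neither listed nor needed, are in the scene too. Of the things that look like the part that bears red_wheel_center, the middle-sized one is meant.

How it is judged:
At the end, for the whole second after the job is handed in: Discs on the shaft, from the seat up: flange, dark red wheel, brass spacer, blue wheel; each centre within 4 mm of the shaft axis and 3 mm of its closed-stack height (6, 18, 30, 42 mm above the seat), tilted under 0.12 rad; flange stripe within 0.35 rad of the stand's; all at rest (horizontal distance between each of flange_center, red_wheel_center, spacer_center, blue_wheel_center and seat below 0.004 m and z of flange_center in the frame of seat between 0.003 and 0.009 m and angle between each of flange_center, red_wheel_center, spacer_center, blue_wheel_center's own z axis and vertical below 0.12 rad and linear speed of each of flange, red_wheel, spacer, blue_wheel below 0.02 m/s and z of red_wheel_center in the frame of seat between 0.015 and 0.021 m and z of spacer_center in the frame of seat between 0.027 and 0.033 m and z of blue_wheel_center in the frame of seat between 0.039 and 0.045 m and angle between the x axis of flange_center and the x axis of seat, either way round below 0.35 rad); the robot touches nothing.
It fails at once if the borax tablet or the finger protector is moved more than 30 mm (distance of any of borax_center, finger_cot_center from where it was at the start of the episode above 0.03 m).
It also fails if it takes over 93 s, if anything falls off the work surface, if the arm or the gripper's body presses on something with over 40 N, if the wrist force passes 120 N, or if a joint passes its speed limit or range.

## Robot

A 6-joint arm with a two-finger parallel gripper is mounted at the origin on a cart in front of the work surface, level with it; the furniture and walls round the work are solid. World frame = base frame: x ahead of the robot, y to its left, z up, the work surface at z = 0. Lengths are in m, angles in rad, forces in N, time in s.
With the tool pointing down it reaches from about 0.35 to 0.975 m from the base axis. Payload 4.9 kg.
Tool frame: the origin (TCP) lies midway between the tips of the shut fingers; the grasp point (between the pads) lies 19 mm behind it; z points along the fingers, y is the line along which they close (so a half turn about z gives the same grasp; the last joint's range is limited). The gripper opens to 85 mm and grips with 20 to 120 N. Pads are 22 mm wide; open, the fingers measure 114 mm over their backs; the gripper's body (76 mm by 85 mm) begins 54 mm behind the grasp point. The pads swing forward as they close: fully open they stand 13 mm farther back than shut.
Start: joints at [-0.119, 0.053, 1.613, -0, 1.476, -0.119], TCP at [0.625, 0, 0.231] pointing down, gripper open.
Joint ranges: [-3.01, 3.01], [-1.01, 2.22], [0.06, 2.58], [-1.02, 4.17], [0.09, 2.62], [-3.14, 3.14]. Speed limits (rad/s): [2.57, 2.57, 3.14, 3.14, 3.14, 3.14].

## Interface

Orientations are given as a rotation vector (axis times angle).
In Python, from station import ctrl gives the robot as it stands.
- The arm moves only by the shell command python3 -m handwheel 'ROWS' [FORCE]. ROWS is JSON, a list of rows, each an object with "gripper": the gripper command: -1 is fully open, 1 is shut, values between are in proportion; "offset": the shift along the tool's x, y, z in mm, a list of three; "rotation": the turn, a rotation vector about the tool's x, y, z in rad, a list of three. A call has exactly 8 rows; each row is the pose to reach, as a shift and turn from the pose commanded when the call began, along the tool's axes at that moment; what a row does not reach only later rows make up. A row lasts 1/8 s, in which the tool goes at most 62.5 mm and 10.7 degrees, less where a joint would pass 70% of its speed; a pose out of reach is approached as far as the arm can. A call with a gripper value outside its range is refused whole. The fingers move at their own pace and stop on an object; FORCE is the grip in N (left out, the last holds). Time passes only in rows, so rows that repeat a pose let the fingers close, or fill a call up. It gives the time, the measured TCP pose, the force, the opening and the grip force at its end, in the units of the state.
- ctrl.get_obs(): the state, without advancing time (a new reading comes with each control period).
- ctrl.get_image(name): name is "scene" or "side" or "wrist"; returns a dict with "image" (384x512x3 uint8, red, green, blue), "fovy" (degrees; the focal length in pixels is half the picture's height over the tangent of half this angle, whatever the lens; pixels are square), "cx", "cy" (the principal point, pixels), "xyz" and "attitude" of the camera in the world. Camera axes: x right, y up, looking along -z (the intrinsics and any distortion apply to the point x, -y, -z); pixel columns grow to the right and rows downward; lengths in m; the calibration is good to about 2 mm. The wrist camera is an equidistant fisheye: a pixel r from the principal point sees the ray r / f radians off the axis. A picture is of the moment at which its call begins. There is no depth.
- ctrl.finish_job(): hands the job in; it is judged then, once.
The state is a dict: "t": time; "q": joint angles; "dq": joint speeds; "effort": joint torques, N m; "tool_pos": TCP position; "tool_rot": TCP orientation; "contact_force": force on the tool from outside, world axes, zero at the start; "wrist_torque": the same for the moment, N m; "opening": finger opening in m; "grip_force": force on a finger pad.
Only numpy, scipy, OpenCV 4.12 (cv2) and the standard library are available. Lean on these libraries where they do the work, as an engineer would, in place of code of your own. Each camera call takes 0.05 s, during which the arm holds its last target. There are 200 camera calls.

## Working session

There is one attempt and no reset: what is moved stays moved. The work goes in short steps, Python scripts to look and compute and a shell command to move; the robot and the scene stay as the last step left them, time stands still between calls to the robot, and variables do not carry over. Pictures are saved under pics/ and viewed, at most 14 in all, crops included, and the job is handed in when it is done.

```bash
ls; mkdir -p pics; python3 - <<'E'
from station import ctrl
import cv2
print(ctrl.get_obs())
for n in ["scene","side","wrist"]:
    d=ctrl.get_image(n); cv2.imwrite(f"pics/{n}0.png",d["image"][:,:,::-1])
    print(n,{k:v for k,v in d.items() if k!="image"})
E
```

```text
pics
{'t': 0.0, 'q': array([-1.19025137e-01,  5.33818389e-02,  1.61431741e+00,  1.58127478e-06,
        1.47599326e+00, -1.18986767e-01]), 'dq': array([-8.13035421e-04, -3.42545860e-04,  1.14873806e-03, -8.72126184e-04,
       -8.07227249e-05, -3.41477922e-05]), 'effort': array([ 2.70554956e-04, -3.93670499e+01, -3.70175600e+01, -1.62778279e-04,
        6.93513779e-03, -6.06393527e-06]), 'tool_pos': array([6.24368592e-01, 6.06587823e-05, 2.30033547e-01]), 'tool_rot': array([-2.22031592e+00, -2.22023039e+00,  2.03593985e-03]), 'contact_force': array([ 0.05992349, -0.05273604,  0.17223091]), 'wrist_torque': array([ 0.01362107, -0.00025928,  0.02779936]), 'grip_force': 0.0, 'opening': 0.08555443519873412}
scene {'fovy': 46.221945041792026, 'cx': 258.19107538191463, 'cy': 191.26886068247148, 'xyz': array([0.28596146, 0.41986478, 0.77600651]), 'attitude': array([ 0.20050734, -0.87041008, -2.55236156])}
side {'fovy': 46.13316045097188, 'cx': 257.0389148938801, 'cy': 191.66417376974363, 'xyz': array([0.5357567 , 0.56741914, 0.67016002]), 'attitude': array([0.01630246, 1.26414967, 2.84564991])}
wrist {'fovy': 65.70646984690485, 'cx': 255.91867340600177, 'cy': 194.57456474760946, 'xyz': array([0.62414403, 0.07831779, 0.3725476 ]), 'attitude': array([-3.10578198e-01,  2.26040167e-03,  1.93820314e-04])}
```

View pics/scene0.png

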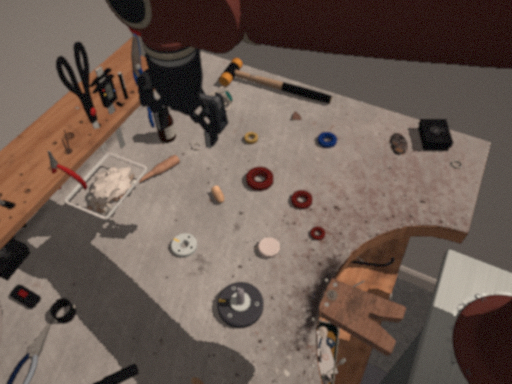

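View pics/side0.png

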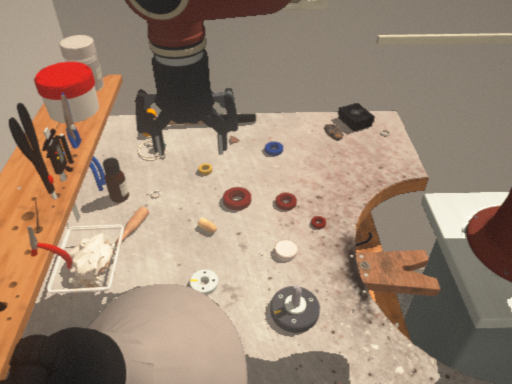

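View pics/wrist0.png

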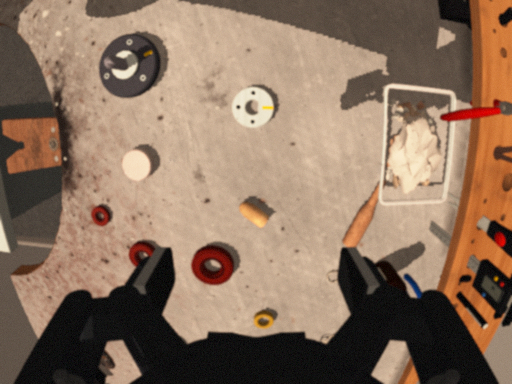

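The wrist view shows the stand at (129,65) with its stripe pointing up-right, the flange at (253,107) with its stripe pointing right (+x), the borax at (137,165) and the cot at (255,212). The three reds are at (212,265), (141,255) and (101,215), so the middle one is at (141,255). Brass is at (263,320). The blue wheel shows only in scene (327,140) and side (274,149).

```bash
cat > h.py <<'E'
import numpy as np, cv2
from scipy.spatial.transform import Rotation as R
from scipy.optimize import least_squares
from station import ctrl
def get(n,save=None):
    d=ctrl.get_image(n); d["fish"]=n=="wrist"
    d["f"]=d["image"].shape[0]/2/np.tan(np.radians(d["fovy"])/2)
    if save: cv2.imwrite(save,d["image"][:,:,::-1])
    return d
def proj(d,P):
    p=(np.atleast_2d(P)-d["xyz"])@R.from_rotvec(d["attitude"]).as_matrix()
    x,y,z=p[:,0],-p[:,1],-p[:,2]; r=np.hypot(x,y)+1e-12
    k=(np.arctan2(r,z)/r if d["fish"] else 1/z)*d["f"]
    return np.c_[d["cx"]+k*x,d["cy"]+k*y]
def plane(d,uv,z):
    g=least_squares(lambda q:proj(d,[q[0],q[1],z])[0]-uv,[d["xyz"][0],d["xyz"][1]+ (0.02 if d["fish"] else -.2)])
    return g.x
def ring(c,r,z,n=90):
    a=np.linspace(0,2*np.pi,n); return np.c_[c[0]+r*np.cos(a),c[1]+r*np.sin(a),np.full(n,z)]
def sil(d,c,r,z0,z1):
    h=cv2.convexHull(np.r_[proj(d,ring(c,r,z0)),proj(d,ring(c,r,z1))].astype(np.float32))
    m=cv2.moments(h); return np.array([m["m10"],m["m01"]])/m["m00"], m["m00"]
def masks(d):
    hsv=cv2.cvtColor(d["image"],cv2.COLOR_RGB2HSV); h,s,v=[hsv[...,i].astype(int) for i in range(3)]
    return dict(red=((h<8)|(h>170))&(s>130)&(v>40), brass=(h>14)&(h<32)&(s>110)&(v>70),
      blue=(h>100)&(h<130)&(s>110), white=(v>165)&(s<50), dark=(v<85)&(s<110))
def blob(d,col,seed):
    "convex hull of the blob nearest the seed: centroid, area"
    m=masks(d)[col].astype(np.uint8); cs,_=cv2.findContours(m,cv2.RETR_EXTERNAL,cv2.CHAIN_APPROX_NONE)
    cs=[cv2.convexHull(c) for c in cs if len(c)>=8]
    c=min(cs,key=lambda c:np.linalg.norm(c[:,0].mean(0)-seed)); M=cv2.moments(c)
    return np.array([M["m10"],M["m01"]])/M["m00"], M["m00"]
def find(d,col,seed,r,z0=0,z1=.012):
    c,a=blob(d,col,np.array(seed)); p0=plane(d,c,z1)
    g=least_squares(lambda q:sil(d,q,r,z0,z1)[0]-c,p0)
    return g.x, a, sil(d,g.x,r,z0,z1)[1]
E
python3 - <<'E'
from h import *
np.set_printoptions(precision=4,suppress=True)
S={"wrist":dict(stand=(129,65),flange=(253,107),red=(141,255),brass=(263,320)),
"scene":dict(stand=(240,304),flange=(183,244),red=(301,200),brass=(251,138),blue=(327,140)),
"side":dict(stand=(296,308),flange=(204,281),red=(286,201),brass=(205,169),blue=(274,149))}
K=dict(stand=("dark",.042,0,.018),flange=("white",.025,0,.012),red=("red",.023,0,.012),brass=("brass",.016,0,.012),blue=("blue",.023,0,.012))
for n in S:
    d=get(n); 
    for k,s in S[n].items():
        c,r,z0,z1=K[k]; print(n,k,*find(d,c,s,r,z0,z1))
    if n=="wrist":
        im=d["image"][:,:,::-1]
        a=cv2.resize(im[20:150,80:290],None,fx=3.8,fy=3.8,interpolation=cv2.INTER_CUBIC); cv2.imwrite("pics/c1.png",a)
        for r in ((101,215),(212,265)): print("other red",*find(d,"red",r,.03))
E
```

```text
wrist stand [0.4633 0.1342] 2972.0 3288.244546379632
wrist flange [0.6188 0.0728] 1253.5 1347.3894808986806
wrist red [ 0.4513 -0.1302] 404.5 730.0409516523359
wrist brass [ 0.6352 -0.2498] 295.5 321.2302206538152
other red [ 0.3935 -0.0722] 275.0 1184.5094579028082
other red [ 0.5602 -0.1468] 1260.0 1308.6956838001497
scene stand [0.4646 0.1374] 1727.0 1810.2191641209647
scene flange [0.6214 0.0687] 412.5 512.9425711286021
scene red [ 0.4564 -0.1348] 256.5 366.36889756075107
scene brass [ 0.6367 -0.2501] 105.0 149.63981420302298
scene blue [ 0.4723 -0.3243] 183.0 283.1253950248938
side stand [0.4684 0.1547] 677.0 2066.931104293093
side flange [0.6355 0.017 ] 23.5 540.0133040942019
side red [ 0.4536 -0.1387] 213.0 332.41547863930464
side brass [ 0.6341 -0.2513] 112.5 149.13752297649626
side blue [ 0.4693 -0.3306] 106.5 236.11793687962927
```

View pics/c1.png

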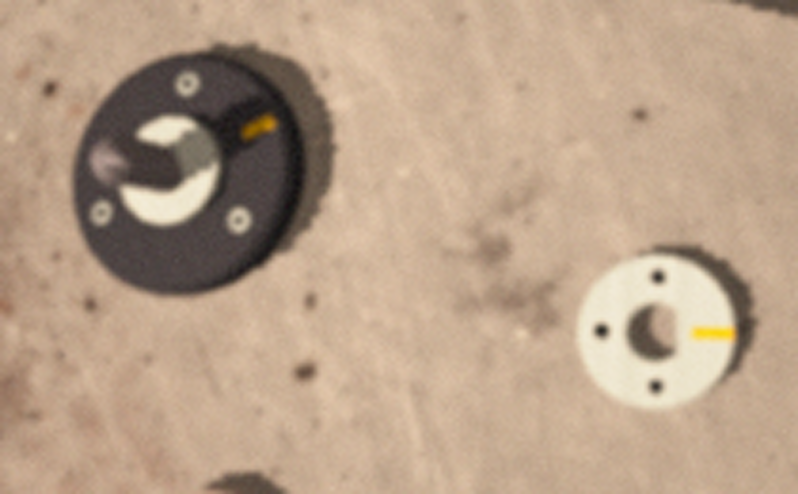

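```bash
python3 -m handwheel '[{"gripper":-1,"offset":[25,-2,37],"rotation":[0,0,0]},{"gripper":-1,"offset":[50,-4,75],"rotation":[0,0,0]},{"gripper":-1,"offset":[72,-6,110],"rotation":[0,0,0]},{"gripper":-0.6,"offset":[72,-6,140],"rotation":[0,0,0]},{"gripper":-0.6,"offset":[72,-6,150],"rotation":[0,0,0]},{"gripper":-0.6,"offset":[72,-6,150],"rotation":[0,0,0]},{"gripper":-0.6,"offset":[72,-6,150],"rotation":[0,0,0]},{"gripper":-0.6,"offset":[72,-6,150],"rotation":[0,0,0]}]' 60
python3 - <<'E'
from h import *
np.set_printoptions(precision=4,suppress=True)
d=get("wrist","pics/w1.png"); print(d["xyz"],d["attitude"],ctrl.get_obs()["opening"])
print(proj(d,[[.619,.072,.012],[.464,.136,.018]]))
E
```

```text
t: 1.3
tool_pos: [0.6201, 0.0718, 0.0831]
tool_rot: [2.22, 2.22, 0.003]
contact_force: [-0.3, 0.3, -0.5]
opening: 0.0684
grip_force: 0.0
[0.6192 0.1501 0.2255] [-0.3108 -0.0024 -0.0009] 0.06807844165104752
[[255.0146 206.393 ]
 [ 62.885  132.7495]]
```

View pics/w1.png

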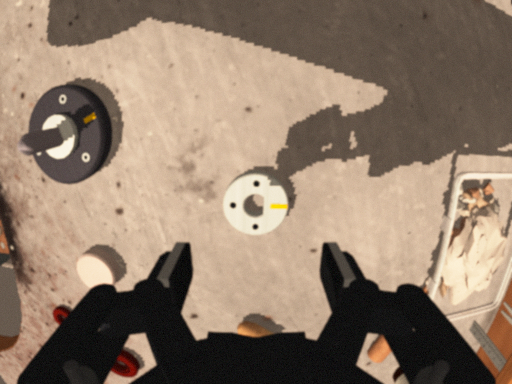

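```bash
python3 - <<'E'
from h import *
np.set_printoptions(precision=4,suppress=True)
d=get("wrist")
f=find(d,"white",(256,205),.025); s=find(d,"dark",(70,134),.042,0,.018); print(f,s)
m=masks(d)["brass"]; 
for nm,c,z in (("fl",(280,206),.012),("st",(90,118),.018)):
    y,x=np.nonzero(m[c[1]-12:c[1]+12,c[0]-12:c[0]+12]); uv=np.array([x.mean()+c[0]-12,y.mean()+c[1]-12])
    p=plane(d,uv,z); b=(f if nm=="fl" else s)[0]; v=p-b
    print(nm,len(x),uv,p,np.hypot(*v),np.degrees(np.arctan2(v[1],v[0])))
cv2.imwrite("pics/c2.png",cv2.resize(d["image"][75:195,10:130,::-1],None,fx=5,fy=5,interpolation=cv2.INTER_CUBIC))
print(proj(d,[[*s[0],.024],[*s[0],.061],[*s[0],.068]])-[10,75])
print(ctrl.get_obs()["tool_pos"])
E
```

```text
(array([0.6187, 0.0716]), 3014.0, 3334.468262571376) (array([0.4623, 0.1345]), 6498.5, 7103.055981934624)
fl 91 [279.5824 206.033 ] [0.6375 0.0724] 0.018854728074746065 2.4408396840610225
st 92 [ 89.6087 117.5978] [0.4919 0.1457] 0.03163263622766574 20.742424941617365
[[47.4409 60.8315]
 [17.9467 68.4982]
 [11.5695 70.2599]]
[0.6197 0.0719 0.0825]
```

View pics/c2.png

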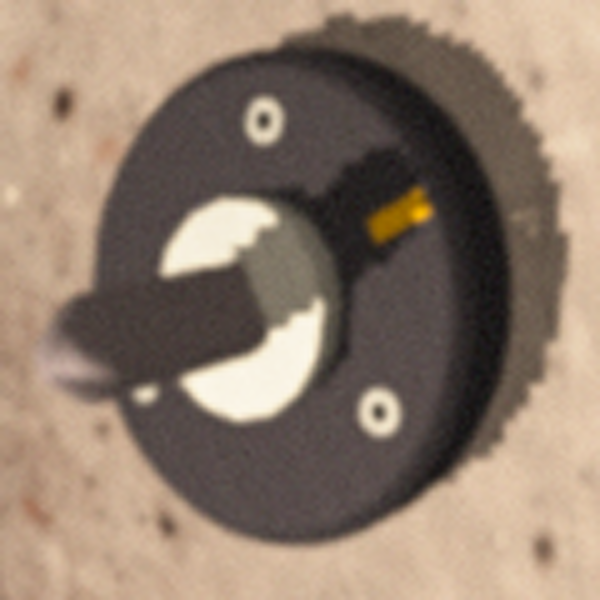

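```bash
python3 -m handwheel '[{"gripper":-0.6,"offset":[0,-1,40],"rotation":[0,0,0]},{"gripper":-0.6,"offset":[0,-1,70],"rotation":[0,0,0]},{"gripper":-0.6,"offset":[0,-1,81],"rotation":[0,0,0]},{"gripper":-0.6,"offset":[0,-1,81],"rotation":[0,0,0]},{"gripper":0.2,"offset":[0,-1,81],"rotation":[0,0,0]},{"gripper":0.2,"offset":[0,-1,81],"rotation":[0,0,0]},{"gripper":0.2,"offset":[0,-1,81],"rotation":[0,0,0]},{"gripper":0.2,"offset":[0,-1,81],"rotation":[0,0,0]}]' 50
```

```text
t: 2.4
tool_pos: [0.6199, 0.072, 0.0027]
tool_rot: [2.219, 2.219, 0.004]
contact_force: [-0.6, -0.1, 5.9]
opening: 0.0472
grip_force: 52.1
```

```bash
python3 -m handwheel '[{"gripper":0.2,"offset":[0,0,-50],"rotation":[0,0,0]},{"gripper":0.2,"offset":[0,0,-100],"rotation":[0,0,0]},{"gripper":0.2,"offset":[-5,-50,-117],"rotation":[0,0,0]},{"gripper":0.2,"offset":[-10,-100,-117],"rotation":[0,0,0]},{"gripper":0.2,"offset":[-16,-150,-117],"rotation":[0,0,0]},{"gripper":0.2,"offset":[-16,-157,-117],"rotation":[0,0,0]},{"gripper":0.2,"offset":[-16,-157,-117],"rotation":[0,0,0]},{"gripper":0.2,"offset":[-16,-157,-117],"rotation":[0,0,0]}]' 50
python3 - <<'E'
from h import *
np.set_printoptions(precision=4,suppress=True)
d=get("wrist","pics/w2.png"); print(d["xyz"],d["attitude"])
print(proj(d,[[.4625,.1345,.018],[.4625,.1345,.068]]))
print(find(d,"dark",proj(d,[.4625,.1345,.018])[0],.042,0,.018))
E
```

```text
t: 3.4
tool_pos: [0.4624, 0.056, 0.1181]
tool_rot: [2.221, 2.221, 0.002]
contact_force: [0.1, 0.1, -1.4]
opening: 0.0472
grip_force: 52.1
[0.4616 0.1343 0.2604] [-0.3108 -0.0011 -0.0003]
[[256.6501 101.8848]
 [256.9321 101.8136]]
(array([0.48  , 0.1261]), 9.0, 8198.580701351166)
```

View pics/w2.png

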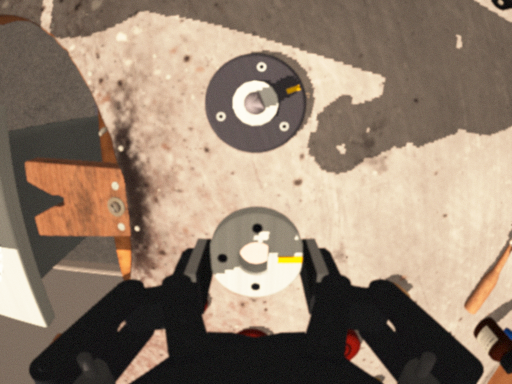

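```bash
sed -i 's/if len(c)>=8\]/if len(c)>=8]; cs=[c for c in cs if cv2.contourArea(c)>amin]/; s/def blob(d,col,seed):/def blob(d,col,seed,amin=20):/; s/def find(d,col,seed,r,z0=0,z1=.012):/def find(d,col,seed,r,z0=0,z1=.012,amin=20):/; s/blob(d,col,np.array(seed))/blob(d,col,np.array(seed),amin)/' h.py
python3 - <<'E'
from h import *
np.set_printoptions(precision=4,suppress=True)
d=get("wrist")
s=find(d,"dark",(256,102),.042,.0,.018,3000); print(s)
print("seat",find(d,"white",(256,102),.018,.018,.024,300))
m=masks(d); hsv=cv2.cvtColor(d["image"],cv2.COLOR_RGB2HSV)
print("shaft",proj(d,[.4625,.1345,.018]))
y,x=np.nonzero(m["brass"][76:102,280:306]); p=plane(d,(x.mean()+280,y.mean()+76),.018); v=p-s[0]; print("st",p,np.degrees(np.arctan2(v[1],v[0])),np.hypot(*v))
f=np.array(plane(d,(256.5,251.5),.1274)); print("flange c",f)
y,x=np.nonzero(m["brass"][250:270,275:305]); p=plane(d,(x.mean()+275,y.mean()+250),.1274); print("flstripe",x.mean()+275,y.mean()+250,p)
holes=[plane(d,u,.1274) for u in ((258,228),(222,258),(255.5,287))]; print(holes)
print("circ z1",[proj(d,[.4624+a,.056+b,.1274])[0] for a,b in((.025,0),(-.025,0),(0,.025),(0,-.025),(0,0))])
cv2.imwrite("pics/c3.png",cv2.resize(d["image"][45:305,190:322,::-1],None,fx=2.3,fy=2.3,interpolation=cv2.INTER_CUBIC))
E
```

```text
(array([0.2515, 0.0644]), 10324.0, 4379.925619893969)
seat (array([0.4608, 0.1337]), 1587.0, 1629.7520630655345)
shaft [[256.7808 101.8889]]
st [0.4917 0.1455] 18.662344005607263 0.25353818550290846
flange c [0.462  0.0613]
flstripe 290.4806629834254 259.060773480663 [0.4796 0.0566]
[array([0.4627, 0.0744]), array([0.4443, 0.0573]), array([0.4615, 0.0391])]
circ z1 [array([305.366 , 259.8095]), array([209.0291, 259.9145]), array([257.3209, 215.5298]), array([257.1462, 298.5918]), array([257.2359, 260.4336])]
```

View pics/c3.png

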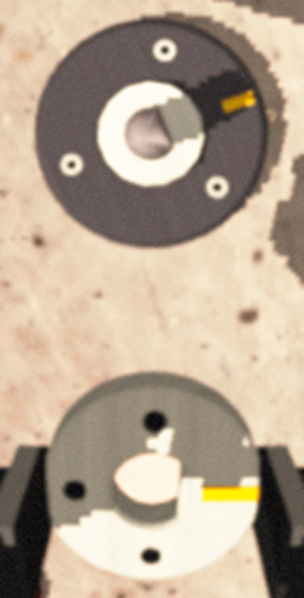

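```bash
python3 -m handwheel '[{"gripper":0.2,"offset":[30,-0.4,0],"rotation":[0,0,-0.15]},{"gripper":0.2,"offset":[60,-0.9,0],"rotation":[0,0,-0.3]},{"gripper":0.2,"offset":[77,-0.9,0],"rotation":[0,0,-0.393]},{"gripper":0.2,"offset":[77,-0.9,20],"rotation":[0,0,-0.393]},{"gripper":0.2,"offset":[77,-0.9,40],"rotation":[0,0,-0.393]},{"gripper":0.2,"offset":[77,-0.9,43],"rotation":[0,0,-0.393]},{"gripper":0.2,"offset":[77,-0.9,43],"rotation":[0,0,-0.393]},{"gripper":0.2,"offset":[77,-0.9,43],"rotation":[0,0,-0.393]}]' 50
python3 - <<'E'
from h import *
np.set_printoptions(precision=4,suppress=True)
d=get("wrist"); e=get("side")
print(ctrl.get_obs()["tool_pos"],ctrl.get_obs()["tool_rot"])
a=cv2.resize(d["image"][190:330,180:330,::-1],(400,373),interpolation=cv2.INTER_CUBIC)
u=proj(e,[.461,.134,.06])[0].astype(int); print(u)
b=cv2.resize(e["image"][max(u[1]-45,0):u[1]+48,u[0]-50:u[0]+50,::-1],(400,373),interpolation=cv2.INTER_CUBIC)
cv2.imwrite("pics/c4.png",np.hstack([a,b]))
E
```

```text
t: 4.5
tool_pos: [0.461, 0.1331, 0.0754]
tool_rot: [1.744, 2.611, 0.002]
contact_force: [0.7, -0.2, -0.7]
opening: 0.0471
grip_force: 52.1
[0.4608 0.133  0.0752] [1.7445 2.6112 0.0017]
[295 290]
```

View pics/c4.png

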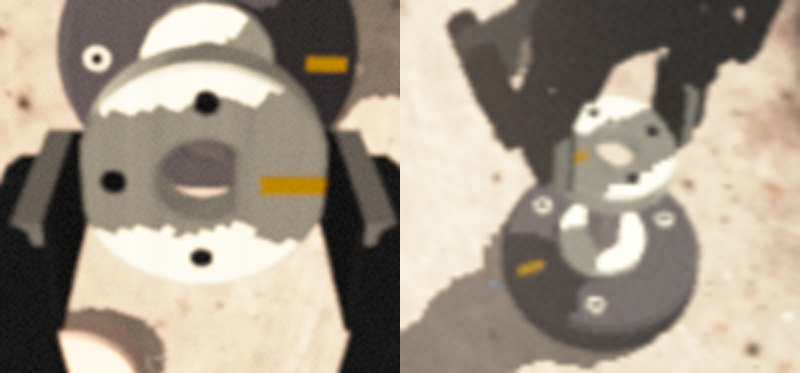

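The stripes are parallel and the bore is over the shaft, so I'm going down.

```bash
python3 -m handwheel '[{"gripper":0.2,"offset":[0,0,4],"rotation":[0,0,0]},{"gripper":0.2,"offset":[0,0,8],"rotation":[0,0,0]},{"gripper":0.2,"offset":[0,0,11],"rotation":[0,0,0]},{"gripper":0.2,"offset":[0,0,14],"rotation":[0,0,0]},{"gripper":0.2,"offset":[0,0,17],"rotation":[0,0,0]},{"gripper":0.2,"offset":[0,0,20],"rotation":[0,0,0]},{"gripper":0.2,"offset":[0,0,20],"rotation":[0,0,0]},{"gripper":0.2,"offset":[0,0,20],"rotation":[0,0,0]}]' 50
```

```text
t: 5.6
tool_pos: [0.4609, 0.1332, 0.0544]
tool_rot: [1.744, 2.611, 0.003]
contact_force: [5.9, 1.3, -2.1]
opening: 0.047
grip_force: 52.0
```

```bash
python3 -m handwheel '[{"gripper":0.2,"offset":[-0.3,0.7,4],"rotation":[0,0,0]},{"gripper":0.2,"offset":[-0.3,0.7,9],"rotation":[0,0,0]},{"gripper":0.2,"offset":[-0.3,0.7,14],"rotation":[0,0,0]},{"gripper":0.2,"offset":[-0.3,0.7,19],"rotation":[0,0,0]},{"gripper":0.2,"offset":[-0.3,0.7,25],"rotation":[0,0,0]},{"gripper":0.2,"offset":[-0.3,0.7,25],"rotation":[0,0,0]},{"gripper":0.2,"offset":[-0.3,0.7,25],"rotation":[0,0,0]},{"gripper":0.2,"offset":[-0.3,0.7,25],"rotation":[0,0,0]}]' 50
```

```text
t: 6.6
tool_pos: [0.4609, 0.133, 0.0285]
tool_rot: [1.745, 2.612, 0.001]
contact_force: [5.2, 1.9, -3.7]
opening: 0.0473
grip_force: 51.9
```

```bash
python3 -m handwheel '[{"gripper":-0.4,"offset":[0,0,0],"rotation":[0,0,0]},{"gripper":-0.6,"offset":[0,0,0],"rotation":[0,0,0]},{"gripper":-0.6,"offset":[0,0,0],"rotation":[0,0,0]},{"gripper":-0.6,"offset":[0,0,-40],"rotation":[0,0,0]},{"gripper":-0.6,"offset":[0,0,-90],"rotation":[0,0,0]},{"gripper":-0.6,"offset":[-45,0,-90],"rotation":[0,0,0.15]},{"gripper":-0.6,"offset":[-80,0,-90],"rotation":[0,0,0.3]},{"gripper":-0.6,"offset":[-80,0,-90],"rotation":[0,0,0.393]}]' 50
python3 - <<'E'
from h import *
np.set_printoptions(precision=4,suppress=True)
d=get("wrist","pics/w5.png"); print(ctrl.get_obs()["tool_pos"],ctrl.get_obs()["tool_rot"])
print(proj(d,[[.461,.134,.036],[.461,.134,.068]]))
print(find(d,"white",proj(d,[.461,.134,.036])[0],.025,.024,.036,500))
E
```

```text
t: 7.6
tool_pos: [0.492, 0.0572, 0.1195]
tool_rot: [2.228, 2.214, -0.001]
contact_force: [0.5, 0.8, 0.3]
opening: 0.0683
grip_force: 0.0
[0.4915 0.058  0.1192] [-2.2289 -2.2133  0.0009]
[[214.9731 104.9466]
 [208.3048 105.5319]]
(array([0.46 , 0.134]), 3303.0, 3349.9837885682937)
```

View pics/w5.png

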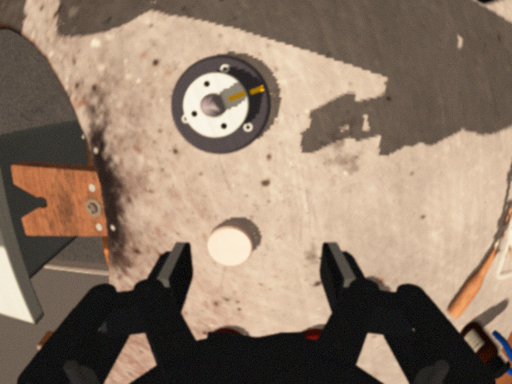

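```bash
python3 -m handwheel '[{"gripper":-0.6,"offset":[-50,-8,0],"rotation":[0,0,0]},{"gripper":-0.6,"offset":[-105,-15,0],"rotation":[0,0,0]},{"gripper":-0.6,"offset":[-160,-25,0],"rotation":[0,0,0]},{"gripper":-0.6,"offset":[-215,-37,0],"rotation":[0,0,0]},{"gripper":-0.6,"offset":[-250,-37,0],"rotation":[0,0,0]},{"gripper":-0.6,"offset":[-250,-37,0],"rotation":[0,0,0]},{"gripper":-0.6,"offset":[-250,-37,0],"rotation":[0,0,0]},{"gripper":-0.6,"offset":[-250,-37,0],"rotation":[0,0,0]}]'
python3 - <<'E'
from h import *
np.set_printoptions(precision=4,suppress=True)
d=get("wrist","pics/w6.png"); print(ctrl.get_obs()["tool_pos"],ctrl.get_obs()["tool_rot"])
for p,r in (((.453,-.133),.023),((.56,-.147),.028),((.3935,-.072),.017)): print(find(d,"red",proj(d,[*p,.012])[0],r,0,.012,150))
E
```

```text
t: 8.65
tool_pos: [0.4545, -0.1896, 0.119]
tool_rot: [-2.219, -2.223, -0.0]
contact_force: [0.7, 0.2, -0.1]
opening: 0.068
grip_force: 0.0
[ 0.4545 -0.1897  0.1191] [-2.2188 -2.2233  0.    ]
(array([ 0.4556, -0.1346]), 2215.0, 2334.8294472472044)
(array([ 0.5612, -0.1454]), 3335.0, 2943.324443437159)
(array([ 0.394 , -0.0726]), 929.5, 1292.3748202354764)
```

View pics/w6.png

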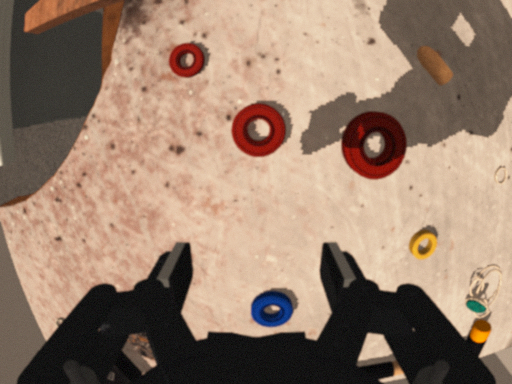

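```bash
python3 - <<'E'
from h import *
np.set_printoptions(precision=4,suppress=True)
d=get("wrist")
print(find(d,"brass",(424,244),.016,0,.012,60),find(d,"blue",(271,309),.023,0,.012,150))
E
python3 -m handwheel '[{"gripper":-0.6,"offset":[40,1,20],"rotation":[0,0,0]},{"gripper":-0.6,"offset":[55,1,60],"rotation":[0,0,0]},{"gripper":-0.6,"offset":[55,1,100],"rotation":[0,0,0]},{"gripper":-0.6,"offset":[55,1,117],"rotation":[0,0,0]},{"gripper":-0.6,"offset":[55,1,117],"rotation":[0,0,0]},{"gripper":0.3,"offset":[55,1,117],"rotation":[0,0,0]},{"gripper":0.3,"offset":[55,1,117],"rotation":[0,0,0]},{"gripper":0.3,"offset":[55,1,117],"rotation":[0,0,0]}]' 35
```

```text
(array([ 0.6353, -0.2495]), 629.0, 682.668654379202) (array([ 0.471 , -0.3249]), 1076.0, 1326.2536370607559)
t: 9.75
tool_pos: [0.4572, -0.1368, 0.0045]
tool_rot: [2.219, 2.219, 0.002]
contact_force: [-0.4, 0.3, 6.1]
opening: 0.0433
grip_force: 35.7
```

```bash
python3 -m handwheel '[{"gripper":0.3,"offset":[0,0,-50],"rotation":[0,0,0]},{"gripper":0.3,"offset":[0,0,-105],"rotation":[0,0,0]},{"gripper":0.3,"offset":[50,2,-117],"rotation":[0,0,0]},{"gripper":0.3,"offset":[100,4,-117],"rotation":[0,0,0]},{"gripper":0.3,"offset":[150,6,-117],"rotation":[0,0,0]},{"gripper":0.3,"offset":[191,6,-117],"rotation":[0,0,0]},{"gripper":0.3,"offset":[191,6,-117],"rotation":[0,0,0]},{"gripper":0.3,"offset":[191,6,-117],"rotation":[0,0,0]}]' 35
python3 - <<'E'
from h import *
np.set_printoptions(precision=4,suppress=True)
d=get("wrist","pics/w7.png"); o=ctrl.get_obs(); t=o["tool_pos"]; print(t,o["opening"])
zb=t[2]-.0035
print(find(d,"red",proj(d,[t[0],t[1],zb+.012])[0],.023,zb,zb+.012,300))
print(find(d,"white",proj(d,[.461,.134,.036])[0],.025,.024,.036,500))
E
```

```text
t: 10.75
tool_pos: [0.4616, 0.0547, 0.1196]
tool_rot: [2.221, 2.221, 0.0]
contact_force: [0.0, -0.1, 0.3]
opening: 0.0435
grip_force: 36.0
[0.4616 0.0543 0.1196] 0.04359549167368034
(array([0.461 , 0.0571]), 5400.0, 6012.165231431136)
(array([0.4603, 0.1336]), 3863.0, 3425.9740415050182)
```

View pics/w7.png

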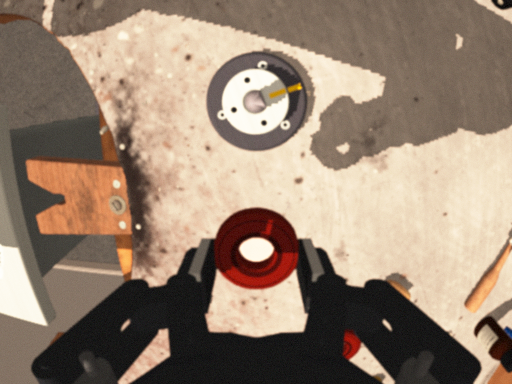

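```bash
python3 -m handwheel '[{"gripper":0.3,"offset":[40,0,0],"rotation":[0,0,0]},{"gripper":0.3,"offset":[77,-0.5,0],"rotation":[0,0,0]},{"gripper":0.3,"offset":[77,-0.5,20],"rotation":[0,0,0]},{"gripper":0.3,"offset":[77,-0.5,40],"rotation":[0,0,0]},{"gripper":0.3,"offset":[77,-0.5,42],"rotation":[0,0,0]},{"gripper":0.3,"offset":[77,-0.5,48],"rotation":[0,0,0]},{"gripper":0.3,"offset":[77,-0.5,54],"rotation":[0,0,0]},{"gripper":0.3,"offset":[77,-0.5,60],"rotation":[0,0,0]}]' 35
```

```text
t: 11.8
tool_pos: [0.4614, 0.132, 0.0595]
tool_rot: [2.221, 2.221, 0.001]
contact_force: [-0.4, 0.7, -0.6]
opening: 0.0436
grip_force: 36.0
```

```bash
python3 -c "
from station import ctrl; o=ctrl.get_obs(); print(o['tool_pos'],o['contact_force'],o['wrist_torque'])"
```

```text
[0.46138775 0.13197453 0.05946738] [-0.41184464  0.69021588 -0.59275334] [0.02119019 0.02770296 0.02609427]
```

On the shaft with no force. I'll go down to 2 mm above the flange and release.

```bash
python3 -m handwheel '[{"gripper":0.3,"offset":[0,0,6],"rotation":[0,0,0]},{"gripper":0.3,"offset":[0,0,12],"rotation":[0,0,0]},{"gripper":0.3,"offset":[0,0,17],"rotation":[0,0,0]},{"gripper":0.3,"offset":[0,0,17],"rotation":[0,0,0]},{"gripper":-0.2,"offset":[0,0,17],"rotation":[0,0,0]},{"gripper":-0.6,"offset":[0,0,17],"rotation":[0,0,0]},{"gripper":-0.6,"offset":[0,0,-20],"rotation":[0,0,0]},{"gripper":-0.6,"offset":[0,0,-60],"rotation":[0,0,0]}]' 35
python3 -m handwheel '[{"gripper":-0.5,"offset":[-50,0,0],"rotation":[0,0,0]},{"gripper":-0.5,"offset":[-80,0,0],"rotation":[0,0,0]},{"gripper":-0.5,"offset":[-80,0,0],"rotation":[0,0,0]},{"gripper":-0.5,"offset":[-80,0,0],"rotation":[0,0,0]},{"gripper":-0.5,"offset":[-80,0,0],"rotation":[0,0,0]},{"gripper":-0.5,"offset":[-80,0,0],"rotation":[0,0,0]},{"gripper":-0.5,"offset":[-80,0,0],"rotation":[0,0,0]},{"gripper":-0.5,"offset":[-80,0,0],"rotation":[0,0,0]}]'
python3 - <<'E'
from h import *
np.set_printoptions(precision=4,suppress=True)
d=get("wrist","pics/w8.png"); o=ctrl.get_obs(); t=o["tool_pos"]; print(t,o["opening"])
print(find(d,"red",proj(d,[.461,.134,.048])[0],.023,.036,.048,300))
for n in ("side","scene"):
    e=get(n); print(n,find(e,"red",proj(e,[.461,.134,.048])[0],.023,.036,.048,60))
    u=proj(e,[.461,.134,.05])[0].astype(int)
    cv2.imwrite(f"pics/{n}8.png",cv2.resize(e["image"][u[1]-40:u[1]+40,u[0]-40:u[0]+40,::-1],(400,400),interpolation=cv2.INTER_CUBIC))
cv2.imwrite("pics/c8.png",np.hstack([cv2.imread("pics/side8.png"),cv2.imread("pics/scene8.png")]))
E
```

```text
t: 12.8
tool_pos: [0.4604, 0.132, 0.1197]
tool_rot: [-2.221, -2.221, 0.002]
contact_force: [-0.0, 0.4, 0.3]
opening: 0.0683
grip_force: 0.0
t: 13.8
tool_pos: [0.461, 0.0523, 0.1193]
tool_rot: [-2.221, -2.222, 0.0]
contact_force: [0.3, -0.5, 1.1]
opening: 0.0641
grip_force: 0.0
[0.461  0.0522 0.1193] 0.06455316611318142
(array([0.46 , 0.134]), 3046.0, 3248.276791683689)
side (array([0.4586, 0.1325]), 497.5, 632.2592320628464)
scene (array([0.462 , 0.1334]), 474.5, 586.2297785445116)
```

View pics/c8.png

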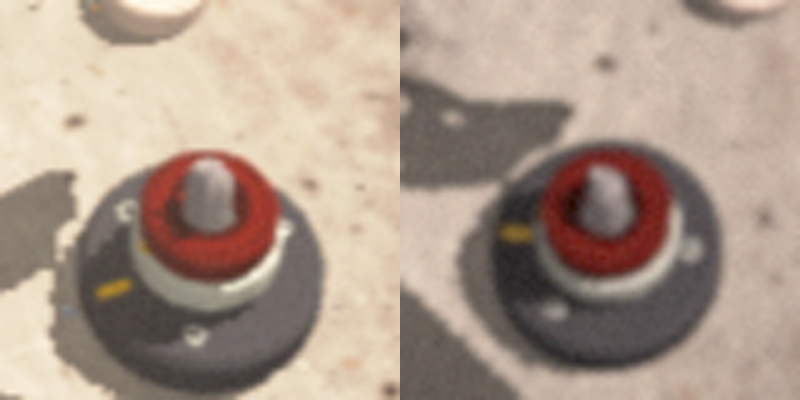

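The red wheel lies flat on the flange, concentric with it. Next is the brass spacer.

```bash
python3 -m handwheel '[{"gripper":-0.5,"offset":[-48,28,0],"rotation":[0,0,0]},{"gripper":-0.5,"offset":[-96,56,0],"rotation":[0,0,0]},{"gripper":-0.5,"offset":[-144,84,0],"rotation":[0,0,0]},{"gripper":-0.5,"offset":[-192,112,0],"rotation":[0,0,0]},{"gripper":-0.5,"offset":[-240,140,0],"rotation":[0,0,0]},{"gripper":-0.5,"offset":[-288,168,0],"rotation":[0,0,0]},{"gripper":-0.5,"offset":[-302,174,20],"rotation":[0,0,0]},{"gripper":-0.5,"offset":[-302,174,30],"rotation":[0,0,0]}]' 40
python3 - <<'E'
from h import *
np.set_printoptions(precision=4,suppress=True)
d=get("wrist"); d=get("wrist"); o=ctrl.get_obs(); t=o["tool_pos"]; print(t,o["dq"])
u=proj(d,[.6353,-.2498,.012])[0]; print(u,find(d,"brass",u,.016,0,.012,100))
E
```

```text
t: 14.95
tool_pos: [0.6345, -0.2507, 0.0876]
tool_rot: [-2.222, -2.218, 0.001]
contact_force: [0.2, 0.1, -0.5]
opening: 0.0642
grip_force: 0.0
[ 0.6334 -0.2487  0.0869] [ 0.0126 -0.0276 -0.0057 -0.0035  0.0063 -0.0012]
[259.5746 206.1832] (array([ 0.6351, -0.2493]), 1369.5, 1406.9689664161997)
```

```bash
python3 -m handwheel '[{"gripper":-0.5,"offset":[0,1.5,30],"rotation":[0,0,0]},{"gripper":-0.5,"offset":[0,1.5,60],"rotation":[0,0,0]},{"gripper":-0.5,"offset":[0,1.5,83],"rotation":[0,0,0]},{"gripper":-0.5,"offset":[0,1.5,83],"rotation":[0,0,0]},{"gripper":0.6,"offset":[0,1.5,83],"rotation":[0,0,0]},{"gripper":0.6,"offset":[0,1.5,83],"rotation":[0,0,0]},{"gripper":0.6,"offset":[0,1.5,83],"rotation":[0,0,0]},{"gripper":0.6,"offset":[0,1.5,83],"rotation":[0,0,0]}]' 40
```

```text
t: 16.05
tool_pos: [0.6378, -0.2505, 0.0086]
tool_rot: [2.219, 2.219, 0.002]
contact_force: [-1.5, 0.1, 6.1]
opening: 0.0287
grip_force: 39.3
```

```bash
python3 -m handwheel '[{"gripper":0.6,"offset":[0,0,-50],"rotation":[0,0,0]},{"gripper":0.6,"offset":[10,-6,-105],"rotation":[0,0,0]},{"gripper":0.6,"offset":[60,-35,-115],"rotation":[0,0,0]},{"gripper":0.6,"offset":[110,-63,-115],"rotation":[0,0,0]},{"gripper":0.6,"offset":[160,-92,-115],"rotation":[0,0,0]},{"gripper":0.6,"offset":[210,-120,-115],"rotation":[0,0,0]},{"gripper":0.6,"offset":[260,-149,-115],"rotation":[0,0,0]},{"gripper":0.6,"offset":[300,-174,-115],"rotation":[0,0,0]}]' 40
python3 - <<'E'
from h import *
import time
np.set_printoptions(precision=4,suppress=True)
for i in range(4): d=get("wrist")
o=ctrl.get_obs(); t=o["tool_pos"]; print(t,o["opening"],np.abs(o["dq"]).max())
for b in (.0045,.0085):
  zb=t[2]-b
  print(find(d,"brass",proj(d,[t[0],t[1]+.002,zb+.012])[0],.016,zb,zb+.012,200))
print(find(d,"red",proj(d,[.461,.134,.048])[0],.023,.036,.048,300))
cv2.imwrite("pics/w9.png",d["image"][:,:,::-1])
E
```

```text
t: 17.05
tool_pos: [0.4613, 0.0516, 0.1214]
tool_rot: [2.221, 2.222, 0.001]
contact_force: [0.3, 0.7, 0.5]
opening: 0.0284
grip_force: 39.5
[0.4624 0.0505 0.1216] 0.02869703902270431 0.0306330928215808
(array([0.461, 0.055]), 2676.5, 3113.928239413537)
(array([0.461 , 0.0529]), 2676.5, 2944.4121808161726)
(array([0.4604, 0.1338]), 2975.0, 3189.2505369913415)
```

```bash
python3 -m handwheel '[{"gripper":0.6,"offset":[40,0,0],"rotation":[0,0,0]},{"gripper":0.6,"offset":[81,-0.5,0],"rotation":[0,0,0]},{"gripper":0.6,"offset":[81,-0.5,20],"rotation":[0,0,0]},{"gripper":0.6,"offset":[81,-0.5,38],"rotation":[0,0,0]},{"gripper":0.6,"offset":[81,-0.5,42],"rotation":[0,0,0]},{"gripper":0.6,"offset":[81,-0.5,47],"rotation":[0,0,0]},{"gripper":0.6,"offset":[81,-0.5,52],"rotation":[0,0,0]},{"gripper":0.6,"offset":[81,-0.5,57],"rotation":[0,0,0]}]' 40
python3 - <<'E'
from h import *
np.set_printoptions(precision=4,suppress=True)
d=get("wrist");o=ctrl.get_obs(); print(o["tool_pos"],o["contact_force"]); e=get("side"); f=get("scene")
r=[cv2.resize(x["image"][y0:y0+80,x0:x0+80,::-1],(400,400),interpolation=cv2.INTER_CUBIC) for x in (e,f) for x0,y0 in [proj(x,[.461,.134,.05])[0].astype(int)-40]]
cv2.imwrite("pics/c9.png",np.hstack(r))
E
```

```text
t: 18.25
tool_pos: [0.4624, 0.1313, 0.0646]
tool_rot: [2.222, 2.221, 0.002]
contact_force: [-0.8, 2.0, -0.4]
opening: 0.0286
grip_force: 39.6
[0.4619 0.1312 0.0638] [0.6478 1.7423 0.0029]
```

```bash
python3 -m handwheel '[{"gripper":0.6,"offset":[0,0,2],"rotation":[0,0,0]},{"gripper":0.6,"offset":[0,0,4],"rotation":[0,0,0]},{"gripper":0.6,"offset":[0,0,5.5],"rotation":[0,0,0]},{"gripper":0.6,"offset":[0,0,5.5],"rotation":[0,0,0]},{"gripper":0.6,"offset":[0,0,5.5],"rotation":[0,0,0]},{"gripper":0.6,"offset":[0,0,5.5],"rotation":[0,0,0]},{"gripper":0.6,"offset":[0,0,5.5],"rotation":[0,0,0]},{"gripper":0.6,"offset":[0,0,5.5],"rotation":[0,0,0]}]' 40
```

```text
t: 19.4
tool_pos: [0.4621, 0.1312, 0.0588]
tool_rot: [-2.221, -2.221, -0.001]
contact_force: [0.8, 4.7, -0.1]
opening: 0.0286
grip_force: 39.7
```

```bash
python3 -m handwheel '[{"gripper":0.6,"offset":[1,0,0],"rotation":[0,0,0]},{"gripper":0.6,"offset":[1,0,2],"rotation":[0,0,0]},{"gripper":0.6,"offset":[1,0,2],"rotation":[0,0,0]},{"gripper":0.2,"offset":[1,0,2],"rotation":[0,0,0]},{"gripper":-0.2,"offset":[1,0,2],"rotation":[0,0,0]},{"gripper":-0.2,"offset":[1,0,2],"rotation":[0,0,0]},{"gripper":-0.2,"offset":[1,0,-20],"rotation":[0,0,0]},{"gripper":-0.2,"offset":[1,0,-61],"rotation":[0,0,0]}]' 40
python3 -m handwheel '[{"gripper":-0.5,"offset":[-50,0,0],"rotation":[0,0,0]},{"gripper":-0.5,"offset":[-80,0,0],"rotation":[0,0,0]},{"gripper":-0.5,"offset":[-80,0,0],"rotation":[0,0,0]},{"gripper":-0.5,"offset":[-80,0,0],"rotation":[0,0,0]},{"gripper":-0.5,"offset":[-80,0,0],"rotation":[0,0,0]},{"gripper":-0.5,"offset":[-80,0,0],"rotation":[0,0,0]},{"gripper":-0.5,"offset":[-80,0,0],"rotation":[0,0,0]},{"gripper":-0.5,"offset":[-80,0,0],"rotation":[0,0,0]}]'
python3 - <<'E'
from h import *
np.set_printoptions(precision=4,suppress=True)
print(ctrl.get_obs()["tool_pos"])
for n in ("wrist","side","scene"):
    d=get(n)
    for z in (.054,.060,.066): print(n,z,find(d,"brass",proj(d,[.461,.134,z])[0],.016,z-.012,z,40))
    print(find(d,"red",proj(d,[.461,.134,.048])[0],.023,.036,.048,60))
E
```

```text
t: 20.4
tool_pos: [0.4602, 0.1318, 0.1184]
tool_rot: [-2.219, -2.219, 0.006]
contact_force: [0.5, 0.0, 0.7]
opening: 0.0514
grip_force: 0.0
t: 21.4
tool_pos: [0.462, 0.0523, 0.1198]
tool_rot: [-2.221, -2.222, 0.0]
contact_force: [0.1, -0.3, 0.2]
opening: 0.064
grip_force: 0.0
[0.462  0.0523 0.1198]
wrist 0.054 (array([0.4612, 0.1328]), 1726.5, 1661.5504791806452)
wrist 0.06 (array([0.4612, 0.1327]), 1726.5, 1761.2401401112438)
wrist 0.066 (array([0.4612, 0.1327]), 1726.5, 1870.1642229872523)
(array([0.46 , 0.134]), 3012.0, 3232.679180252424)
side 0.054 (array([0.4596, 0.1273]), 301.0, 330.0130382971838)
side 0.06 (array([0.4603, 0.1315]), 301.0, 336.47010302124545)
side 0.066 (array([0.461 , 0.1358]), 301.0, 343.11856691213325)
(array([0.4545, 0.1407]), 262.5, 645.7262508147396)
scene 0.054 (array([0.4646, 0.1299]), 276.5, 301.17064555361867)
scene 0.06 (array([0.4632, 0.1323]), 276.5, 306.19695743196644)
scene 0.066 (array([0.4617, 0.1347]), 276.5, 311.3500774856657)
(array([0.4592, 0.136 ]), 380.0, 590.3039110852405)
```

The spacer is home: all three cameras agree with a top at 60 mm. Now the blue wheel.

```bash
python3 -m handwheel '[{"gripper":-0.6,"offset":[-54,1,0],"rotation":[0,0,0]},{"gripper":-0.6,"offset":[-108,3,0],"rotation":[0,0,0]},{"gripper":-0.6,"offset":[-162,4,0],"rotation":[0,0,0]},{"gripper":-0.6,"offset":[-216,6,0],"rotation":[0,0,0]},{"gripper":-0.6,"offset":[-270,7,0],"rotation":[0,0,0]},{"gripper":-0.6,"offset":[-324,9,0],"rotation":[0,0,0]},{"gripper":-0.6,"offset":[-377,9,10],"rotation":[0,0,0]},{"gripper":-0.6,"offset":[-377,9,30],"rotation":[0,0,0]}]' 35
python3 - <<'E'
from h import *
np.set_printoptions(precision=4,suppress=True)
for i in range(4): d=get("wrist")
o=ctrl.get_obs(); t=o["tool_pos"]; print(t,np.abs(o["dq"]).max())
u=proj(d,[.471,-.325,.012])[0]; print(u,find(d,"blue",u,.023,0,.012,100))
E
```

```text
t: 22.55
tool_pos: [0.4715, -0.329, 0.0908]
tool_rot: [2.224, 2.214, -0.0]
contact_force: [-0.6, 1.0, 0.3]
opening: 0.0685
grip_force: 0.0
[ 0.4705 -0.3234  0.0888] 0.021261359666836316
[258.636  206.9524] (array([ 0.4712, -0.325 ]), 2432.0, 2726.8363678811584)
```

```bash
python3 -m handwheel '[{"gripper":-0.6,"offset":[0,0,30],"rotation":[0,0,0]},{"gripper":-0.6,"offset":[0,0,60],"rotation":[0,0,0]},{"gripper":-0.6,"offset":[0,0,86],"rotation":[0,0,0]},{"gripper":-0.6,"offset":[0,0,86],"rotation":[0,0,0]},{"gripper":0.3,"offset":[0,0,86],"rotation":[0,0,0]},{"gripper":0.3,"offset":[0,0,86],"rotation":[0,0,0]},{"gripper":0.3,"offset":[0,0,86],"rotation":[0,0,0]},{"gripper":0.3,"offset":[0,0,86],"rotation":[0,0,0]}]' 35
```

```text
t: 23.75
tool_pos: [0.4724, -0.3256, 0.0062]
tool_rot: [2.219, 2.219, 0.001]
contact_force: [-0.3, 2.2, 7.2]
opening: 0.0429
grip_force: 35.7
```

```bash
python3 -m handwheel '[{"gripper":0.3,"offset":[0,0,-40],"rotation":[0,0,0]},{"gripper":0.3,"offset":[0,0,-80],"rotation":[0,0,0]},{"gripper":0.3,"offset":[40,-1,-117],"rotation":[0,0,0]},{"gripper":0.3,"offset":[95,-2,-117],"rotation":[0,0,0]},{"gripper":0.3,"offset":[150,-4,-117],"rotation":[0,0,0]},{"gripper":0.3,"offset":[205,-6,-117],"rotation":[0,0,0]},{"gripper":0.3,"offset":[260,-8,-117],"rotation":[0,0,0]},{"gripper":0.3,"offset":[315,-10,-117],"rotation":[0,0,0]}]' 35
python3 -m handwheel '[{"gripper":0.3,"offset":[40,0,0],"rotation":[0,0,0]},{"gripper":0.3,"offset":[62,0,0],"rotation":[0,0,0]},{"gripper":0.3,"offset":[62,0,0],"rotation":[0,0,0]},{"gripper":0.3,"offset":[62,0,0],"rotation":[0,0,0]},{"gripper":0.3,"offset":[62,0,0],"rotation":[0,0,0]},{"gripper":0.3,"offset":[62,0,0],"rotation":[0,0,0]},{"gripper":0.3,"offset":[62,0,0],"rotation":[0,0,0]},{"gripper":0.3,"offset":[62,0,0],"rotation":[0,0,0]}]' 35
python3 - <<'E'
from h import *
np.set_printoptions(precision=4,suppress=True)
d=get("wrist"); o=ctrl.get_obs(); t=o["tool_pos"]; print(t,o["opening"])
for b in (.0035,.0065):
    zb=t[2]-b; print(find(d,"blue",proj(d,[t[0],t[1]+.002,zb+.012])[0],.023,zb,zb+.012,300))
print(find(d,"brass",proj(d,[.461,.134,.06])[0],.016,.048,.06,200))
E
```

```text
t: 24.75
tool_pos: [0.461, -0.0084, 0.1215]
tool_rot: [2.221, 2.22, 0.002]
contact_force: [-0.0, -0.8, -1.3]
opening: 0.0428
grip_force: 35.8
t: 25.75
tool_pos: [0.461, 0.0519, 0.1208]
tool_rot: [-2.222, -2.221, 0.0]
contact_force: [0.4, -0.4, 0.5]
opening: 0.0429
grip_force: 35.8
[0.461  0.052  0.1208] 0.043254454993969814
(array([0.4604, 0.0538]), 5206.5, 5993.79519190907)
(array([0.4604, 0.0522]), 5206.5, 5747.139099634718)
(array([0.4612, 0.1327]), 1695.0, 1744.2467068714905)
```

```bash
python3 -m handwheel '[{"gripper":0.3,"offset":[40,0,0],"rotation":[0,0,0]},{"gripper":0.3,"offset":[81,0,0],"rotation":[0,0,0]},{"gripper":0.3,"offset":[81,0,20],"rotation":[0,0,0]},{"gripper":0.3,"offset":[81,0,35],"rotation":[0,0,0]},{"gripper":0.3,"offset":[81,0,45],"rotation":[0,0,0]},{"gripper":0.3,"offset":[81,0,49],"rotation":[0,0,0]},{"gripper":0.3,"offset":[81,0,49],"rotation":[0,0,0]},{"gripper":0.3,"offset":[81,0,49],"rotation":[0,0,0]}]' 35
python3 - <<'E'
from h import *
np.set_printoptions(precision=4,suppress=True)
d=get("wrist"); o=ctrl.get_obs(); t=o["tool_pos"]; print(t,o["contact_force"])
for b in (.0035,.0065):
    zb=t[2]-b; print(find(d,"blue",proj(d,[t[0],t[1]+.002,zb+.012])[0],.023,zb,zb+.012,300))
E
```

```text
t: 26.8
tool_pos: [0.4615, 0.133, 0.0725]
tool_rot: [2.221, 2.221, 0.002]
contact_force: [-0.4, 0.3, -0.6]
opening: 0.0431
grip_force: 35.8
[0.4615 0.133  0.0725] [ 0.3467  0.3431 -0.288 ]
(array([0.461 , 0.1352]), 5276.5, 6011.512686744682)
(array([0.461 , 0.1336]), 5276.5, 5764.062235029298)
```

Centred. I'll go down 5 mm and release gently.

```bash
python3 -m handwheel '[{"gripper":0.3,"offset":[0,0,2],"rotation":[0,0,0]},{"gripper":0.3,"offset":[0,0,4],"rotation":[0,0,0]},{"gripper":0.3,"offset":[0,0,5],"rotation":[0,0,0]},{"gripper":0.3,"offset":[0,0,5],"rotation":[0,0,0]},{"gripper":0.3,"offset":[0,0,5],"rotation":[0,0,0]},{"gripper":0.3,"offset":[0,0,5],"rotation":[0,0,0]},{"gripper":0.3,"offset":[0,0,5],"rotation":[0,0,0]},{"gripper":0.3,"offset":[0,0,5],"rotation":[0,0,0]}]' 35
python3 -m handwheel '[{"gripper":0.1,"offset":[0,0,0],"rotation":[0,0,0]},{"gripper":-0.1,"offset":[0,0,0],"rotation":[0,0,0]},{"gripper":-0.4,"offset":[0,0,0],"rotation":[0,0,0]},{"gripper":-0.4,"offset":[0,0,0],"rotation":[0,0,0]},{"gripper":-0.4,"offset":[0,0,-20],"rotation":[0,0,0]},{"gripper":-0.4,"offset":[0,0,-60],"rotation":[0,0,0]},{"gripper":-0.4,"offset":[-50,0,-60],"rotation":[0,0,0]},{"gripper":-0.4,"offset":[-90,0,-60],"rotation":[0,0,0]}]' 35
python3 - <<'E'
from h import *
np.set_printoptions(precision=4,suppress=True)
for i in range(4): w=get("wrist")
print(ctrl.get_obs()["tool_pos"]); r=[]
for n,d in (("wrist",w),("side",get("side")),("scene",get("scene"))):
    for z in (.066,.072,.078): print(n,z,find(d,"blue",proj(d,[.461,.134,z])[0],.023,z-.012,z,40))
    if n!="scene" or 1:
        s=55 if n=="wrist" else 35; x0,y0=proj(d,[.461,.134,.05])[0].astype(int)-s
        r.append(cv2.resize(d["image"][y0:y0+2*s,x0:x0+2*s,::-1],(266,400),interpolation=cv2.INTER_CUBIC) if 0 else cv2.resize(d["image"][y0:y0+2*s,x0:x0+2*s,::-1],(266,266),interpolation=cv2.INTER_CUBIC))
cv2.imwrite("pics/c10.png",np.hstack(r))
E
```

```text
t: 27.85
tool_pos: [0.461, 0.1331, 0.0669]
tool_rot: [2.221, 2.221, 0.0]
contact_force: [-0.7, -0.7, -0.3]
opening: 0.0433
grip_force: 35.8
t: 28.85
tool_pos: [0.4614, 0.0421, 0.1278]
tool_rot: [2.219, 2.222, 0.002]
contact_force: [0.6, -1.4, -0.3]
opening: 0.0599
grip_force: 0.0
[0.461  0.0428 0.1268]
wrist 0.066 (array([0.4602, 0.1338]), 3671.5, 3581.486370832252)
wrist 0.072 (array([0.4602, 0.1334]), 3671.5, 3800.61022980712)
wrist 0.078 (array([0.4602, 0.133 ]), 3671.5, 4040.40872443025)
side 0.066 (array([0.4569, 0.1252]), 422.5, 636.3881292548031)
side 0.072 (array([0.4577, 0.1295]), 422.5, 649.0851850495674)
side 0.078 (array([0.4585, 0.1339]), 422.5, 662.1660562222824)
scene 0.066 (array([0.4623, 0.1317]), 497.5, 604.1853401665576)
scene 0.072 (array([0.4608, 0.1341]), 497.5, 614.440748674795)
scene 0.078 (array([0.4593, 0.1365]), 497.5, 624.9594041979872)
```

View pics/c10.png

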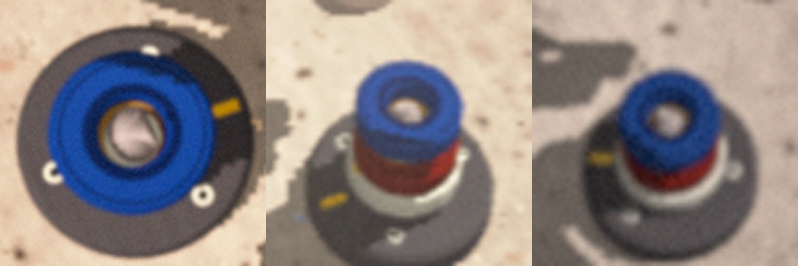

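The picture shows blue flat and concentric on top, with red and flange below it and the shaft tip centred in the bore. Nothing is touching the robot, so I'm handing in.

```bash
python3 -c "
from station import ctrl; print(ctrl.finish_job())"
```

```text
the job is handed in; nothing more can be done
None
```

The arbor is loaded with the flange (stripes aligned), red wheel, spacer and blue wheel, all seated on the shaft as far as the cameras show; the job was handed in at about 29 s of the 93 s allowed, and the system gave no verdict.

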